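# Unclip the terminal cover of a heating wiring centre

### The job

Open up the white wiring centre: press the orange snap tab of its dark terminal cover inward, towards the cover's middle, until the cover pops up, then lift the cover off by its rib. Lay it right way up and flat on the floor of the blue tray, setting it down rather than dropping it, let go, and leave the other things on the bench where they are.

Things in the scene. Friction and masses are not known exactly. Their poses are not given: they have to be found in the camera images.
- opening (a point): Middle of the cover's opening in the top of the wiring centre: a white box, 50 mm high, fixed to the bench. The point is on its top face, 50 mm over the bench. x runs from the cover's tab end to its tongue end, z up. The box reaches 82 mm to -x, 100 mm to +x, 60 mm either way along y; beyond the tab its top is a flat rim.
- cover_rib (a point): Centre of the pull rib on the dark grey cover: mid-grey rib, 44 mm long (x), 16 wide (y), 20 high; this point is 10 mm above the plate's top. x from tab end to tongue end, z out of the outer face. Plate x -56 to +56, y -39 to +39 mm from here, at first 1 to 2 mm proud of the box. It stands on 14 mm deep skirts: lying flat, this point is 24 mm above what it stands on. About 0.12 kg.
- tongue_end (a point): Middle of the cover plate's top edge at its +x end, frame as the cover's. Below it two tongues reach 2.5 mm further, under a fixed ledge of the box: with the tab end popped up, draw the cover about 5 mm to -x and lift, and the tongues come out.
- tab_face (a point): Middle of the outer face of the orange snap tab's upright thumb plate at the cover's -x end: 30 mm wide (y), 4 mm thick, standing 18 mm above the cover's plate; this point is 10 mm above the plate. Frame as the cover's. The tab is pressed to +x, from the rim side. Its hook is caught 4 mm under the box's rim.
- snap_tab (a joint): How far the tab is pressed in towards the cover's middle, m: 0 at rest, 0.009 at its stop; springs back when let go. The hook comes free at about 0.004 to 0.005. Pressing it to the stop takes 5 to 8 N.
- plunger_l (a joint): Height of a brass spring plunger (one of two alike) under the cover's tab end, m: about 0.001 with the cover clipped in, 0.012 when it has popped up. Popped up, the tab end stands about 11 mm higher and stays so with the tab let go, the plate tilted about 0.14 rad; the rib centre is then about 4 mm higher than before.
- tray: Blue open tray, 200 mm (x) x 150 mm (y), 25 mm high, walls and floor 4 mm thick, fixed to the bench. Origin at the centre of its underside; z up.
- screwdriver: Bystander: a screwdriver with a red handle, 180 mm long, lying across on the bench beyond the work; origin near its middle.
- thermostat: Bystander: a white square room thermostat, 85 x 85 x 28 mm, lying on the bench; origin at the centre of its underside.
- tape_roll: Bystander: a black roll of tape, 72 mm across, 19 mm high, lying flat; origin at the centre of its underside.
Not all that is in view belongs to the job. What is meant by the part that bears cover_rib is not red, and is the larger of those in its own colour.

How it is judged:
By the outcome, as a careful person would: the job done as asked, in the order asked, and still so for the second after the job is handed in, with the robot touching nothing.
It also fails if it takes over 61 s, if anything falls off the work surface, if the arm or the gripper's body presses on something with over 40 N, if the wrist force passes 120 N, or if a joint passes its speed limit or range.

### The arm

A 7-joint arm with a two-finger parallel gripper is mounted at the origin on the work surface. World frame = base frame: x ahead of the robot, y to its left, z up, the work surface at z = 0. Lengths are in m, angles in rad, forces in N, time in s.
With the tool pointing down it reaches from about 0.425 to 1.025 m from the base axis. Payload 9.4 kg.
Tool frame: the origin (TCP) lies at the very end of the fingers, on their centre line; the grasp point (between the pads) lies 19 mm behind it; z points along the fingers, y is the direction in which the jaws open and shut (so a half turn about z gives the same grasp; the last joint's range is limited). The gripper opens to 93 mm and grips with 3 to 60 N. Pads are 15 mm wide; open, the fingers measure 128 mm over their backs; the gripper's body (75 mm by 188 mm) begins 65 mm behind the grasp point.
Start: joints at [1.078, 0.599, -0.003, 1.599, 0.002, 0.943, -0.08], TCP at [0.293, -0.663, 0.219] pointing down, gripper open.
Joint ranges: [-2.57, 2.57], [-0.35, 1.97], [-1.29, 1.29], [0.11, 2.56], [-1.05, 4.19], [0.11, 1.86], [-2.63, 2.63]. Speed limits (rad/s): [2.22, 2.22, 3.01, 3.01, 3.14, 3.14, 3.14].

### API

Orientations are given as a unit quaternion [w, x, y, z].
In Python, from plant import bot, optics gives the robot as it stands.
- The arm moves only by the shell command python3 -m jog 'ROWS'. ROWS is JSON, a list of rows, each a list of 7 numbers: the closure in counts, from 0 (fully open) to 255 (shut), then the shift along the world's x, y, z in mm, then the turn, a rotation vector about the world's x, y, z in degrees. In form: [[gripper, tx, ty, tz, ax, ay, az], ...]. A call has 1 to 12 rows; each row is the pose to reach, as a shift and turn from the pose commanded when the call began; what a row does not reach only later rows make up. A row lasts 1/10 s, in which the tool goes at most 50 mm and 8.59 degrees, less where a joint would pass 70% of its speed; a pose out of reach is approached as far as the arm can. A call with a gripper value outside its range is refused whole. The fingers move at their own pace and stop on an object; the grip force is fixed at half the most. Time passes only in rows, so rows that repeat a pose let the fingers close. It gives the time, the measured TCP pose, the force and the opening at its end, in the units of the state.
- bot.observe(): the state, without advancing time (a new reading comes with each control period).
- optics.snapshot(name): name is "side" or "top"; returns a dict with "frame" (480x640x3 uint8, red, green, blue), "fx", "fy", "cx", "cy" (pixels), "position" and "rotation" of the camera in the world. Camera axes: x right, y down, z forward; pixel columns grow to the right and rows downward; lengths in m; the calibration is good to about 2 mm. A picture is of the moment at which its call begins. There is no depth.
- bot.sign_off(): hands the job in, once; it reports no verdict.
The state is a dict: "time": time; "q": joint angles; "qd": joint speeds; "joint_efforts": joint torques, N m; "ee_pos": TCP position; "tcp_rot": TCP orientation; "wrist_force": force on the tool from outside, world axes, zero at the start; "torque": the same for the moment, N m; "grip_width": opening from 0.0 (shut) to 1.0 (fully open).
Only numpy, scipy, OpenCV 4.12 (cv2) and the standard library are available. Lean on these libraries where they do the work, as an engineer would, in place of code of your own. Each camera call takes 0.05 s, during which the arm holds its last target.

## Working session

There is one attempt and no reset: what is moved stays moved. The work goes in short steps, Python scripts to look and compute and a shell command to move; the robot and the scene stay as the last step left them, time stands still between calls to the robot, and variables do not carry over. Pictures are saved under pics/ and viewed, and the job is handed in when it is done.

```bash
ls; mkdir -p pics; python3 - <<'E'
from plant import bot, optics
import cv2
for n in("side","top"):
    s=optics.snapshot(n); cv2.imwrite(f"pics/{n}0.png",s["frame"][:,:,::-1])
    print(n,s["fx"],s["fy"],s["cx"],s["cy"],s["position"],s["rotation"])
o=bot.observe();print(o)
E
```

```text
pics
side 451.65309399282523 451.65309399282523 313.6250708662626 239.75172924322106 [0.33640949 0.29432973 0.60229512] [ 0.10885399 -0.30717054  0.89037705 -0.31784551]
top 607.8327086477109 607.8327086477109 308.4100603537708 231.91839090171993 [ 0.40508136 -0.06113804  0.99913119] [-0.07750251  0.74645426 -0.6573576   0.06841328]
{'time': 0.1, 'q': array([ 1.07829648,  0.60001451, -0.00251159,  1.60005332,  0.00180453,
        0.94290232, -0.0797695 ]), 'qd': array([-5.42344598e-05, -2.27053224e-03, -1.54716694e-03, -2.87236552e-03,
       -6.04658994e-04,  6.18358979e-04,  1.60920512e-03]), 'joint_efforts': array([ 4.88327190e-03, -7.66563821e+01,  1.50198430e+00, -2.52939373e+01,
       -5.23519493e-02,  1.35920680e-02,  3.59199032e-05]), 'ee_pos': array([ 0.29263343, -0.66283854,  0.21786767]), 'tcp_rot': array([-6.53611325e-04,  9.78459556e-01,  2.06437459e-01, -2.14634732e-04]), 'wrist_force': array([-0.24107063, -0.3918169 ,  1.43789072]), 'torque': array([-0.01794863, -0.03401056, -0.02136008]), 'grip_width': 0.9998457491612153}
```

View pics/side0.png

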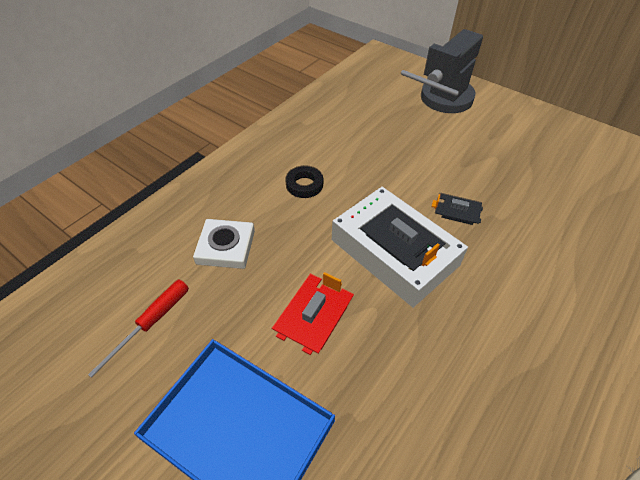

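View pics/top0.png

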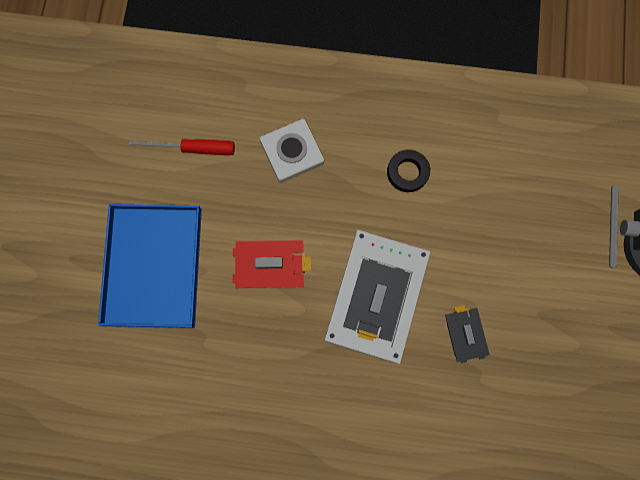

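The top view shows the box at about (378,297) with its tab at (368,335), towards the robot. The tray is at (150,265). The red cover at (268,264) and the small dark cover at (467,335) are decoys.

```bash
cat > h.py <<'E'
import numpy as np
from scipy.spatial.transform import Rotation as R
from plant import bot, optics
import cv2
def Rm(q): return R.from_quat([q[1],q[2],q[3],q[0]])
CAM={"side":(451.653,313.625,239.752,[0.33640949,0.29432973,0.60229512],[0.10885399,-0.30717054,0.89037705,-0.31784551]),
"top":(607.833,308.410,231.918,[0.40508136,-0.06113804,0.99913119],[-0.07750251,0.74645426,-0.6573576,0.06841328])}
def ray(n,u,v):
    f,cx,cy,p,q=CAM[n]; return np.array(p),Rm(q).apply([(u-cx)/f,(v-cy)/f,1])
def atz(n,u,v,z):
    p,d=ray(n,u,v); return p+d*(z-p[2])/d[2]
def proj(n,P):
    f,cx,cy,p,q=CAM[n]; c=Rm(q).inv().apply(np.atleast_2d(P)-np.array(p)); return np.c_[f*c[:,0]/c[:,2]+cx,f*c[:,1]/c[:,2]+cy]
def tri(a,b):
    A=[];B=[]
    for n,(u,v) in (("top",a),("side",b)):
        p,d=ray(n,u,v); d/=np.linalg.norm(d); M=np.eye(3)-np.outer(d,d); A.append(M);B.append(M@p)
    return np.linalg.lstsq(np.vstack(A),np.hstack(B),rcond=None)[0]
def pic(n,name,x0,y0,w,h,k):
    s=optics.snapshot(n); im=s["frame"][y0:y0+h,x0:x0+w,::-1]
    cv2.imwrite(f"pics/{name}.png",cv2.resize(im,None,fx=k,fy=k,interpolation=cv2.INTER_CUBIC))
E
python3 - <<'E'
from h import *
pic("top","t1",310,220,140,150,4)
pic("side","s1",320,180,160,130,5)
pic("top","t2",90,195,120,140,4)
E
```

```text
(no output)
```

View pics/t1.png

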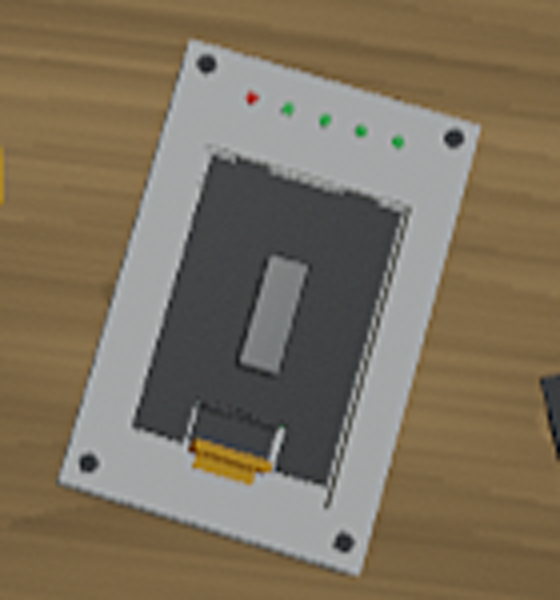

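View pics/s1.png

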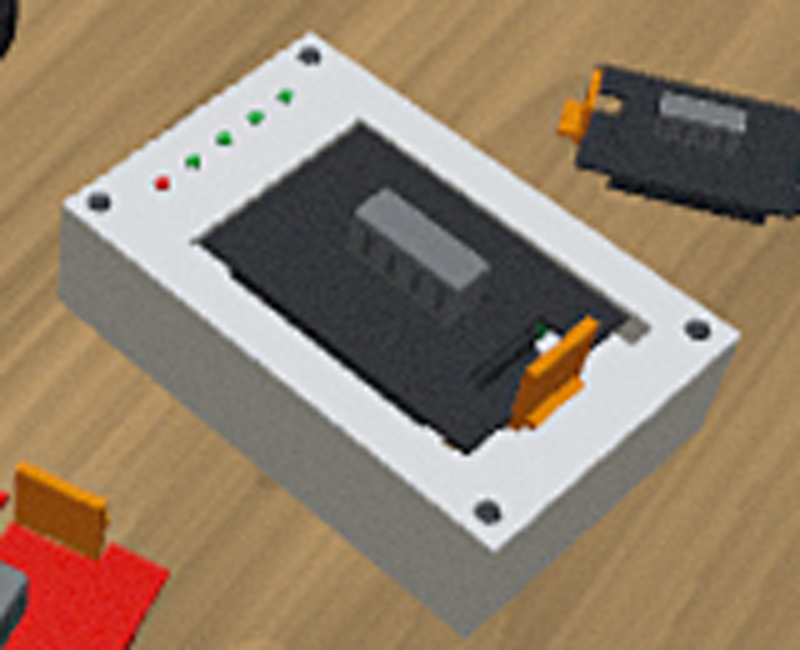

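View pics/t2.png

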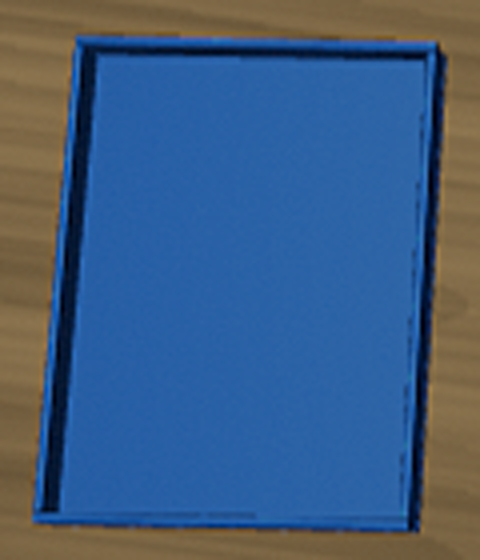

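```bash
python3 - <<'E'
from h import *
np.set_printoptions(precision=4,suppress=True)
T=dict(TL=(357.5,230),TR=(430,251.5),BL=(325,340.5),BR=(400.5,363.75))
S=dict(TL=(333,221),TR=(382.4,186.6),BR=(468,247),BL=(419,290))
for k in T: print(k,atz("top",*T[k],.05),atz("side",*S[k],.05),tri(T[k],S[k]))
t=lambda u,v:(310+u/4,220+v/4); s=lambda u,v:(320+u/5,180+v/5)
# rib top: four corners
rt=np.mean([t(272,255),t(308,265),t(278,375),t(240,364)],0); rs=np.mean([s(386,187),s(490,265),s(462,291),s(356,210)],0)
print("rib top",rt,rs,atz("top",*rt,.071),atz("side",*rs,.071),tri(rt,rs))
# tab top edge 
tt=np.mean([t(190,443),t(270,466)],0); 
ts=np.mean([s(596,319),s(527,380)],0)
print("tab top",tt,ts,atz("top",*tt,.069),atz("side",*ts,.069))
c=[atz("top",90+u/4,195+v/4,.025) for u,v in((78,37),(440,42),(420,529),(35,522))]
print(np.array(c),np.mean(c,0))
for a in("TL","TR"):
  pass
tl,tr,bl,br=[atz("top",*T[k],.05) for k in T]
x=(tl-bl)+(tr-br); print("yaw",np.degrees(np.arctan2(x[1],x[0])))
tl,tr,bl,br=[atz("side",*S[k],.05) for k in ("TL","TR","BL","BR")]
x=(tl-bl)+(tr-br); print("yaw",np.degrees(np.arctan2(x[1],x[0])))
o=bot.observe(); r=Rm(o["tcp_rot"]).as_matrix(); print(r)
E
```

```text
TL [ 0.616  -0.1135  0.05  ] [ 0.6134 -0.1125  0.05  ] [ 0.6156 -0.114   0.0476]
TR [ 0.5959 -0.2313  0.05  ] [ 0.5933 -0.2304  0.05  ] [ 0.5952 -0.232   0.0481]
BL [ 0.4369 -0.083   0.05  ] [ 0.436  -0.0819  0.05  ] [ 0.4367 -0.0832  0.048 ]
BR [ 0.4168 -0.2016  0.05  ] [ 0.4155 -0.1988  0.05  ] [ 0.4164 -0.2022  0.0461]
rib top [378.625  298.6875] [404.7  227.65] [ 0.5089 -0.1561  0.071 ] [ 0.507  -0.1546  0.071 ] [ 0.5085 -0.1565  0.0686]
tab top [367.5   333.625] [432.3 249.9] [ 0.4546 -0.145   0.069 ] [ 0.4524 -0.1437  0.069 ]
[[0.613  0.2966 0.025 ]
 [0.6298 0.1479 0.025 ]
 [0.4322 0.1233 0.025 ]
 [0.4157 0.2752 0.025 ]] [0.5227 0.2108 0.025 ]
yaw -9.551232971811615
yaw -9.92656601810478
[[ 0.9148  0.404  -0.0004]
 [ 0.404  -0.9148  0.0007]
 [-0.0001 -0.0007 -1.    ]]
```

```bash
python3 -m jog '[[255,10,40,0,0,0,-3],[255,23,85,0,0,0,-6],[255,36,130,0,0,0,-9],[255,49,175,-5,0,0,-13],[255,62,222,-15,0,0,-17],[255,75,268,-25,0,0,-20],[255,88,315,-35,0,0,-23],[255,101,362,-45,0,0,-26],[255,114,409,-55,0,0,-29],[255,126,454,-62,0,0,-32],[255,136,490,-66,0,0,-33],[255,143,518,-70,0,0,-33.5]]'
```

```text
time: 1.45
ee_pos: [0.4365, -0.1427, 0.1485]
tcp_rot: [-0.0, 0.997, -0.084, 0.0]
wrist_force: [0.3, 0.3, -0.1]
grip_width: 0.025
```

```bash
python3 -m jog '[[255,0,0,-30,0,0,0],[255,0,0,-55,0,0,0],[255,0,0,-70,0,0,0],[255,0,0,-75,0,0,0]]'
python3 - <<'E'
from h import *
pic("top","t3",310,220,140,150,4)
pic("side","s3",320,150,160,150,4)
E
```

```text
time: 1.85
ee_pos: [0.4354, -0.1449, 0.0724]
tcp_rot: [-0.0, 0.996, -0.084, -0.001]
wrist_force: [-0.1, -0.0, -0.1]
grip_width: 0.001
```

View pics/s3.png

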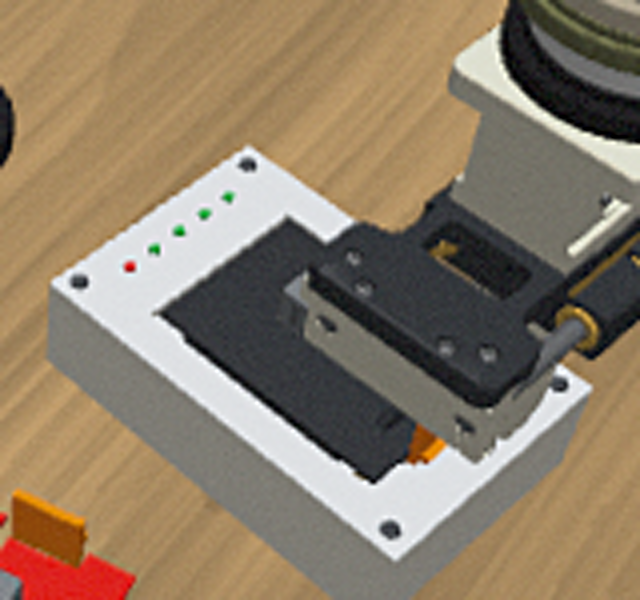

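View pics/t3.png

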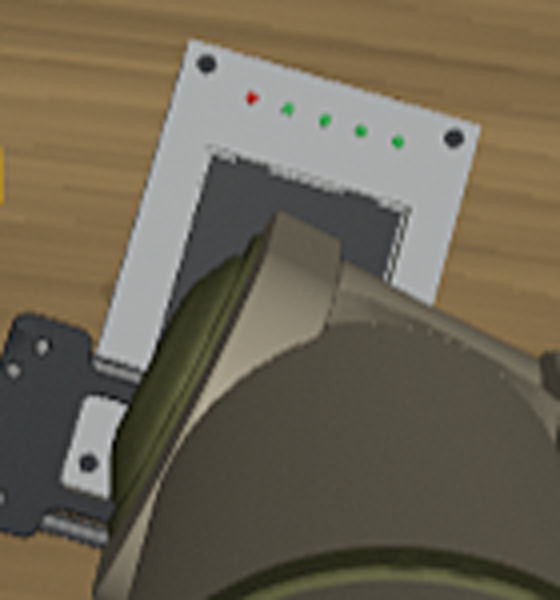

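```bash
python3 -m jog '[[255,0,1,-9,0,0,0],[255,0,1,-16,0,0,0],[255,0,1,-16,0,0,0]]'
python3 - <<'E'
from h import *
pic("side","s4",380,200,120,100,6)
E
```

```text
time: 2.25
ee_pos: [0.4357, -0.1442, 0.0572]
tcp_rot: [-0.0, 0.996, -0.084, -0.0]
wrist_force: [0.3, 0.2, 0.1]
grip_width: 0.006
```

View pics/s4.png

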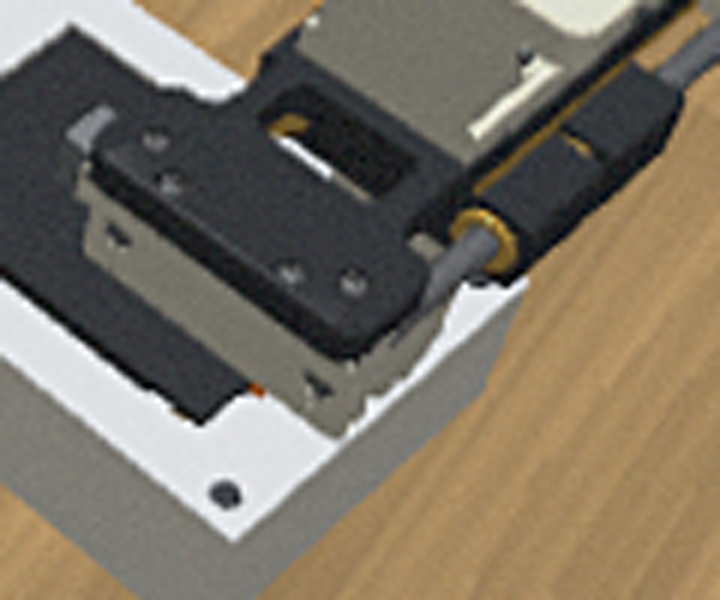

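```bash
python3 -m jog '[[255,3,-0.5,0,0,0,0],[255,6,-1,0,0,0,0],[255,8,-1.3,0,0,0,0],[255,8,-1.3,0,0,0,0]]'; python3 -m jog '[[255,1,-0.2,0,0,0,0],[255,2,-0.3,0,0,0,0],[255,2,-0.3,0,0,0,0]]'
```

```text
time: 2.7
ee_pos: [0.4431, -0.1454, 0.0576]
tcp_rot: [-0.0, 0.996, -0.084, -0.001]
wrist_force: [-3.5, 1.0, 1.7]
grip_width: 0.007
time: 3.0
ee_pos: [0.445, -0.1457, 0.0575]
tcp_rot: [-0.0, 0.996, -0.084, -0.001]
wrist_force: [-5.5, -0.5, 2.2]
grip_width: 0.006
```

```bash
python3 - <<'E'
from h import *
pic("side","s5",380,200,120,100,6)
E
```

```text
(no output)
```

View pics/s5.png

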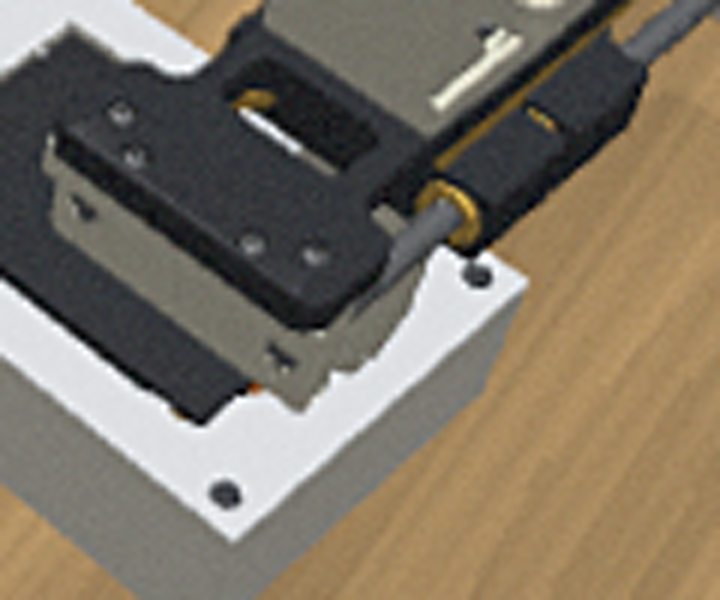

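```bash
python3 -m jog '[[255,1,-0.2,0,0,0,0],[255,1.5,-0.25,0,0,0,0],[255,1.5,-0.25,0,0,0,0],[255,1.5,-0.25,0,0,0,0]]'; python3 - <<'E'
from h import *
pic("side","s6",380,200,120,100,6)
E
```

```text
time: 3.45
ee_pos: [0.4464, -0.1459, 0.0576]
tcp_rot: [-0.0, 0.996, -0.084, -0.001]
wrist_force: [-5.6, 0.4, 3.3]
grip_width: 0.008
```

View pics/s6.png

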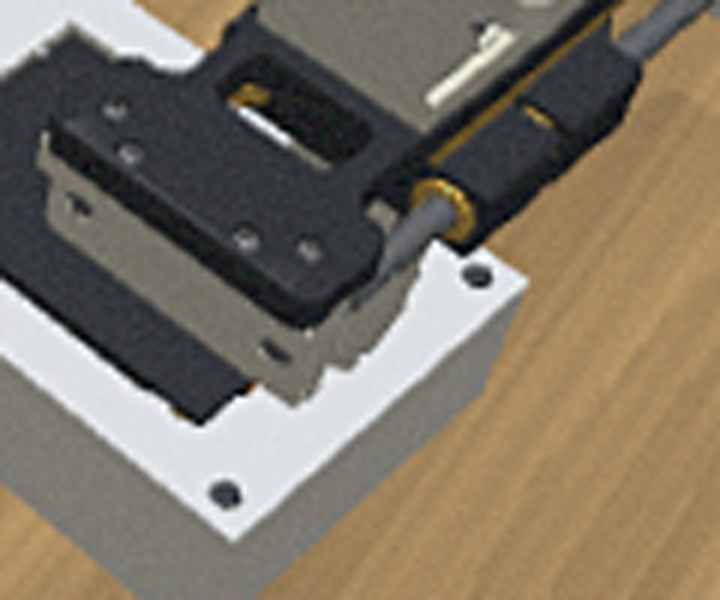

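```bash
python3 -m jog '[[255,0.7,-0.1,1,0,0,0],[255,1,-0.2,3,0,0,0],[255,1,-0.2,5,0,0,0],[255,1,-0.2,5,0,0,0]]'; python3 - <<'E'
from h import *
pic("side","s7",380,200,120,100,6)
E
```

```text
time: 3.9
ee_pos: [0.4466, -0.1458, 0.0624]
tcp_rot: [-0.0, 0.996, -0.084, -0.002]
wrist_force: [-6.5, 0.8, 0.1]
grip_width: 0.007
```

View pics/s7.png

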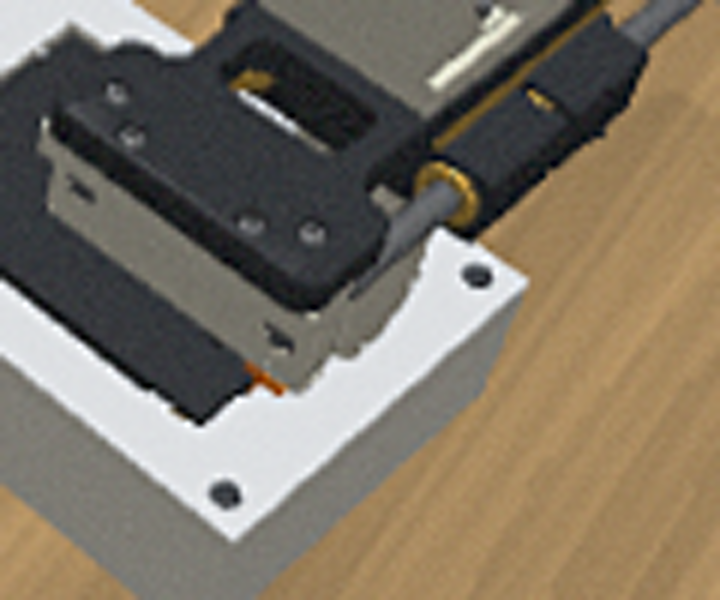

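```bash
python3 - <<'E'
from h import *
o=bot.observe(); p=o["ee_pos"]; r=Rm(o["tcp_rot"]).as_matrix(); print(p,r[:,2],o["wrist_force"],o["torque"])
for dz in (0,19,40,60,84):
  P=[p+r@np.array([sx*.0075,sy*.0175,-dz*1e-3]) for sx,sy in((-1,-1),(1,-1),(1,1),(-1,1))]
  print(dz,((proj("side",P)-[380,200])*6).round().tolist())
yaw=np.radians(-9.7);X=np.array([np.cos(yaw),np.sin(yaw),0]);Y=np.array([-X[1],X[0],0])
rib=np.array([.508,-.1555,.0615])
print("rel",(p-rib)@X*1e3,(p-rib)@Y*1e3)
for nm,l in(("tabtop",(-57,-15,8)),("tabtop2",(-57,15,8)),("ribtop",(-22,8,10)),("corner -x,+y",(-56,39,-10))):
  q=rib+l[0]*1e-3*X+l[1]*1e-3*Y+[0,0,l[2]*1e-3]; print(nm,((proj("side",q)-[380,200])*6).round(),proj("side",q),proj("top",q))
E
```

```text
[ 0.44654817 -0.14577885  0.06231239] [-3.32427444e-03  9.39767296e-04 -9.99994033e-01] [-5.74805009  1.02807689  0.66744115] [ 0.31300548  1.50330248 -0.05288075]
0 [[313.0, 378.0], [265.0, 342.0], [352.0, 268.0], [400.0, 303.0]]
19 [[329.0, 331.0], [280.0, 295.0], [369.0, 221.0], [418.0, 255.0]]
40 [[347.0, 277.0], [297.0, 240.0], [387.0, 166.0], [438.0, 200.0]]
60 [[366.0, 222.0], [314.0, 186.0], [406.0, 110.0], [458.0, 145.0]]
84 [[389.0, 154.0], [335.0, 117.0], [430.0, 41.0], [483.0, 76.0]]
rel -62.21118900899053 -0.7718086327155541
tabtop [[358. 262.]] [[439.63890846 243.74948084]] [[377.47751774 338.450247  ]]
tabtop2 [[283. 326.]] [[427.09225421 254.33052196]] [[358.34306025 332.57023016]]
ribtop [[193. 225.]] [[412.11891516 237.56653983]] [[369.23834538 311.53804521]]
corner -x,+y [[204. 419.]] [[414.03790456 269.83179396]] [[342.61654961 327.852546  ]]
```

```bash
python3 -m jog '[[255,1,-0.2,0,0,0,0],[255,2,-0.3,0,0,0,0],[255,2,-0.3,0,0,0,0]]';python3 -m jog '[[255,1,-0.2,0,0,0,0],[255,2,-0.3,0,0,0,0],[255,2,-0.3,0,0,0,0]]'; python3 - <<'E'
from h import *
pic("side","s8",380,200,120,100,6)
E
```

```text
time: 4.25
ee_pos: [0.4505, -0.1465, 0.0626]
tcp_rot: [-0.0, 0.996, -0.084, -0.0]
wrist_force: [-3.3, 0.5, 0.6]
grip_width: 0.006
time: 4.55
ee_pos: [0.4522, -0.1468, 0.0625]
tcp_rot: [-0.0, 0.996, -0.084, -0.0]
wrist_force: [-5.1, 1.4, 0.7]
grip_width: 0.006
```

View pics/s8.png

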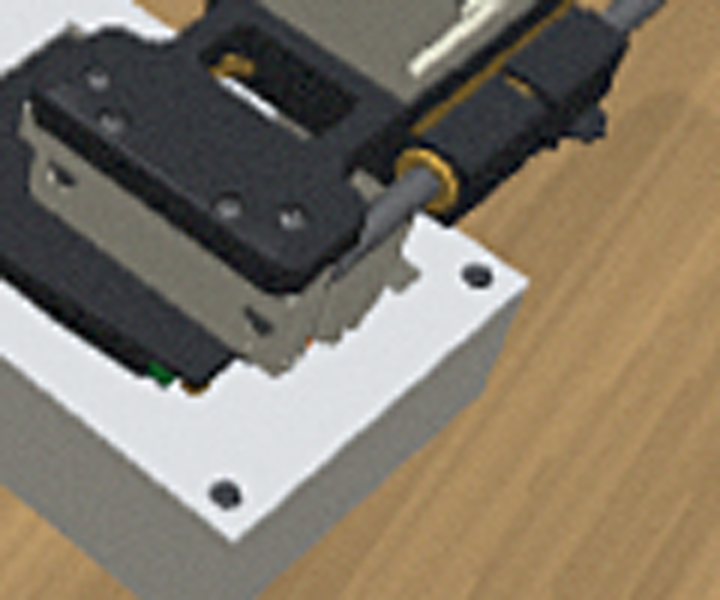

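The cover's corner has risen from (205,420) to (205,385) and its terminals now show, so it has popped. Next I back off.

```bash
python3 -m jog '[[255,-5,0.8,0,0,0,0],[255,-12,2,0,0,0,0],[255,-18,3,3,0,0,0],[255,-20,3.3,40,0,0,0],[150,-20,3.3,80,0,0,0],[0,-40,3.3,110,0,0,0],[0,-40,23,130,0,0,0],[0,-40,63,130,0,0,0],[0,-40,103,130,0,0,0],[0,-40,103,130,0,0,0]]'; python3 - <<'E'
from h import *
pic("side","s9",320,180,160,130,5)
pic("top","t9",310,220,140,150,4)
E
```

```text
time: 5.6
ee_pos: [0.4129, -0.0395, 0.1932]
tcp_rot: [-0.001, 0.997, -0.081, 0.001]
wrist_force: [0.1, -0.5, -0.5]
grip_width: 0.471
```

View pics/s9.png

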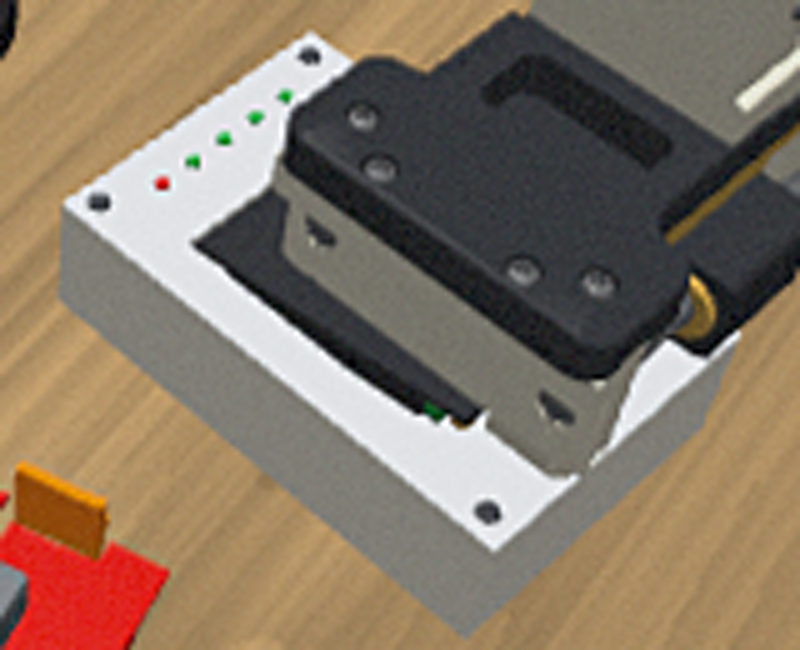

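View pics/t9.png

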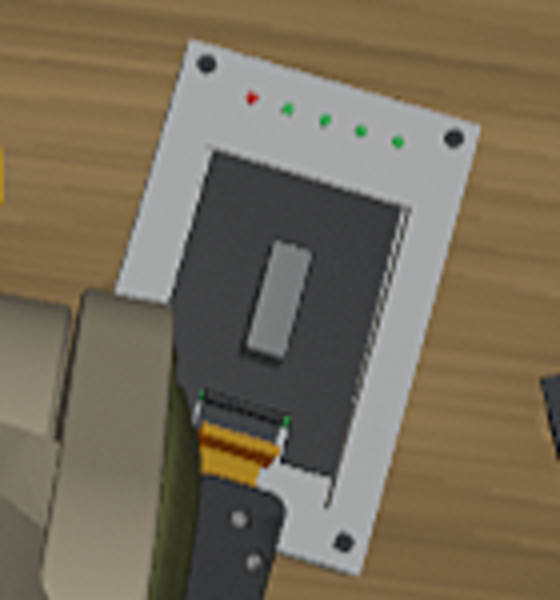

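```bash
python3 - <<'E'
from h import *
np.set_printoptions(precision=4,suppress=True)
q=np.mean([(310+u/4,220+v/4) for u,v in((277,240),(312,250),(283,362),(247,350))],0)
a=atz("top",*q,.0755)
yaw=np.radians(-9.7);X=np.array([np.cos(yaw),np.sin(yaw),0])
n=np.array([0,0,np.cos(.14)])+X*np.sin(.14)
# shift halfway toward side camera's reading (~-1mm x,+.75 y)
a=a+np.array([-.0008,.0006,0])
rib=a-.010*n; tcp=rib-.007*n
print("ribtop",a,"rib",rib,"tcp",tcp,"hover",tcp+.06*n)
o=bot.observe();print(o["ee_pos"],(tcp+.06*n-o["ee_pos"])*1e3, n)
E
```

```text
ribtop [ 0.5132 -0.1565  0.0755] rib [ 0.5119 -0.1562  0.0656] tcp [ 0.5109 -0.1561  0.0587] hover [ 0.5191 -0.1575  0.1181]
[ 0.4127 -0.0432  0.193 ] [ 106.4921 -114.2199  -74.9219] [ 0.1375 -0.0235  0.9902]
```

```bash
python3 -m jog '[[130,25,-25,0,0,0,0],[130,50,-50,-10,0.5,3,0],[130,75,-80,-30,1.35,7.89,0],[130,95,-103,-60,1.35,7.89,0],[130,106,-114,-75,1.35,7.89,0],[130,106,-114,-75,1.35,7.89,0],[130,106,-114,-75,1.35,7.89,0]]'; python3 - <<'E'
from h import *
o=bot.observe();r=Rm(o["tcp_rot"]).as_matrix();print(o["ee_pos"],r,o["grip_width"]);t=np.array([.5109,-.1561,.0587]);print((t-o["ee_pos"])*1e3)
pic("side","s10",300,100,240,180,3)
E
```

```text
time: 6.4
ee_pos: [0.5173, -0.1589, 0.1175]
tcp_rot: [-0.006, 0.994, -0.085, -0.07]
wrist_force: [-0.2, 0.3, 0.5]
grip_width: 0.486
[ 0.517346   -0.15892337  0.11749013] [[ 9.75634584e-01 -1.70188011e-01 -1.38467326e-01]
 [-1.68509042e-01 -9.85411608e-01  2.38467240e-02]
 [-1.40505737e-01  6.73077874e-05 -9.90079862e-01]] 0.48624253423062286
[ -6.44599978   2.82336849 -58.79013022]
```

View pics/s10.png

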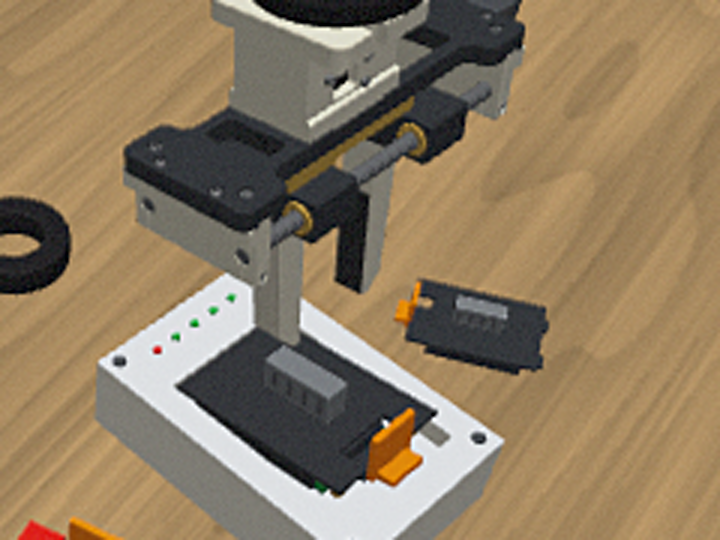

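```bash
python3 -m jog '[[130,-3,2,-20,0,0,0],[130,-5,2.5,-40,0,0,0],[130,-6,2.8,-52,0,0,0],[130,-6.4,2.8,-57,0,0,0],[130,-6.4,2.8,-58.5,0,0,0],[130,-6.4,2.8,-58.5,0,0,0]]'; python3 - <<'E'
from h import *
pic("side","s11",300,130,200,160,4)
E
```

```text
time: 7.05
ee_pos: [0.5123, -0.1551, 0.0597]
tcp_rot: [-0.006, 0.994, -0.084, -0.069]
wrist_force: [1.0, 0.0, -0.5]
grip_width: 0.492
```

View pics/s11.png

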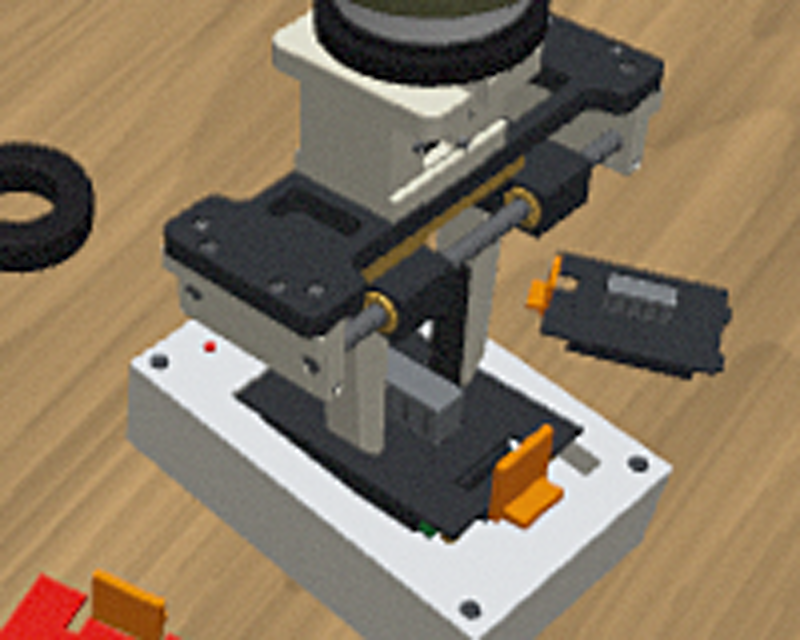

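```bash
python3 -m jog '[[255,0,0,0,0,0,0],[255,0,0,0,0,0,0],[255,0,0,0,0,0,0],[255,0,0,0,0,0,0],[255,0,0,0,0,0,0],[255,0,0,0,0,0,0]]'
```

```text
time: 7.7
ee_pos: [0.5119, -0.1551, 0.0592]
tcp_rot: [-0.006, 0.994, -0.084, -0.07]
wrist_force: [-0.3, 0.2, 1.3]
grip_width: 0.172
```

```bash
python3 -m jog '[[255,-2,0.3,0.3,0,0,0],[255,-4,0.7,0.5,0,0,0],[255,-5.5,0.9,0.8,0,0,0],[255,-5.5,0.9,0.8,0,0,0],[255,-5.5,0.9,0.8,0,0,0]]'
```

```text
time: 8.2
ee_pos: [0.5061, -0.1541, 0.0599]
tcp_rot: [-0.006, 0.994, -0.084, -0.07]
wrist_force: [-0.5, 1.0, -0.1]
grip_width: 0.167
```

```bash
python3 - <<'E'
from h import *
pic("side","s12",300,130,200,160,4)
E
```

```text
(no output)
```

View pics/s12.png

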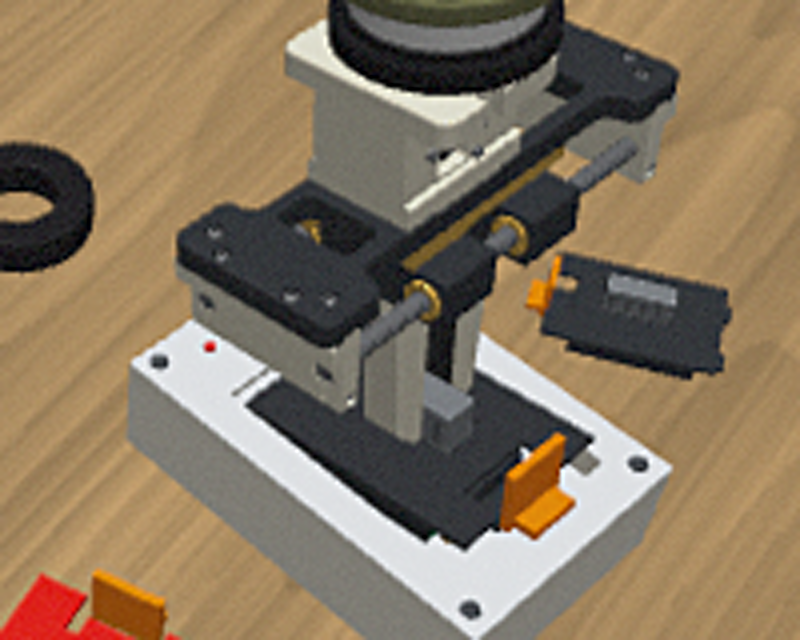

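```bash
python3 -m jog '[[255,0,0,2,0,0,0],[255,0,0,5,0,0,0],[255,0,0,9,0,0,0],[255,0,0,13,0,0,0]]'; python3 -m jog '[[255,0,0,6,0,0,0],[255,0,0,16,0,0,0],[255,0,0,30,0,0,0],[255,0,0,50,0,0,0],[255,0,0,75,0,0,0],[255,0,0,90,0,0,0],[255,0,0,90,0,0,0]]'
python3 - <<'E'
from h import *
pic("side","s13",270,50,260,220,3)
E
```

```text
time: 8.65
ee_pos: [0.5064, -0.1542, 0.0733]
tcp_rot: [-0.006, 0.994, -0.084, -0.07]
wrist_force: [0.3, 0.5, -0.5]
grip_width: 0.173
time: 9.35
ee_pos: [0.5076, -0.1546, 0.1657]
tcp_rot: [-0.006, 0.994, -0.084, -0.067]
wrist_force: [0.9, -0.6, -2.2]
grip_width: 0.168
```

View pics/s13.png

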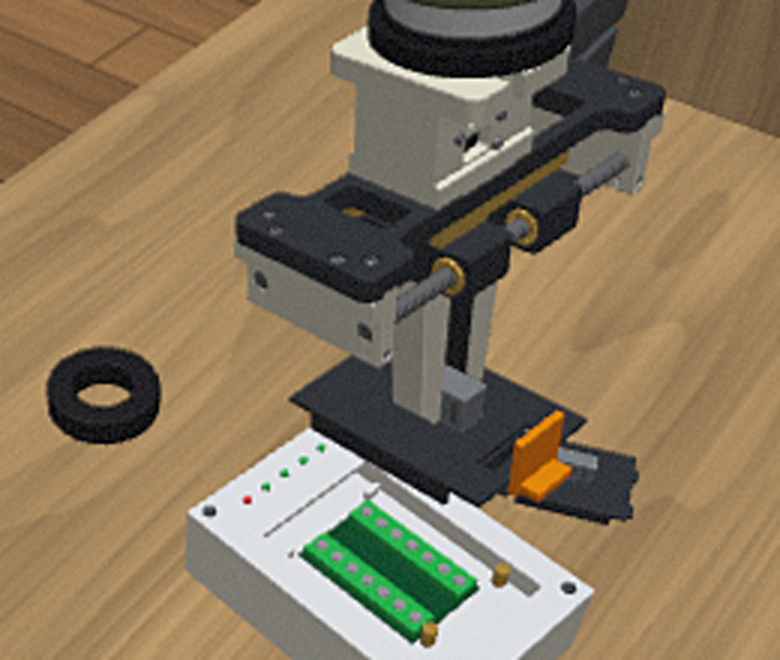

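```bash
python3 - <<'E'
from h import *
o=bot.observe();print(o["ee_pos"],o["wrist_force"])
R0=Rm(o["tcp_rot"]); R1=R.from_euler('z',6.7,degrees=True)*R.from_matrix(np.diag([1,-1,-1.]))
print(np.degrees((R1*R0.inv()).as_rotvec()))
E
```

```text
[ 0.50704617 -0.15429022  0.1643625 ] [-0.66813286 -0.40137888 -2.16319942]
[-0.21351187 -7.8669828  16.35085053]
```

```bash
python3 -m jog '[[255,1,15,0,0,0,1],[255,2,45,0,0,-1,3],[255,4,83,0,-0.1,-2,5],[255,6,123,0,-0.1,-3.5,7],[255,8,163,0,-0.1,-5,9],[255,10,203,0,-0.2,-6,11],[255,11,243,0,-0.2,-7,13],[255,12,280,0,-0.2,-7.87,15],[255,13,315,0,-0.2,-7.87,16],[255,14,342,0,-0.2,-7.87,16.35],[255,15,358,0,-0.2,-7.87,16.35],[255,15,366,0,-0.2,-7.87,16.35]]'; python3 -m jog '[[255,0,0,0,0,0,0],[255,0,0,-20,0,0,0],[255,0,0,-50,0,0,0],[255,0,0,-75,0,0,0],[255,0,0,-85,0,0,0],[255,0,0,-85,0,0,0]]';  python3 - <<'E'
from h import *
o=bot.observe();print(o["ee_pos"],Rm(o["tcp_rot"]).as_matrix())
s=optics.snapshot("side");cv2.imwrite("pics/s14.png",s["frame"][:,:,::-1])
s=optics.snapshot("top");cv2.imwrite("pics/t14.png",s["frame"][:,:,::-1])
E
```

```text
time: 10.6
ee_pos: [0.5206, 0.2137, 0.1621]
tcp_rot: [0.0, 0.998, 0.06, -0.002]
wrist_force: [0.8, -0.6, -1.2]
grip_width: 0.171
time: 11.2
ee_pos: [0.5209, 0.2101, 0.0769]
tcp_rot: [0.001, 0.998, 0.058, -0.003]
wrist_force: [0.5, -0.8, -0.3]
grip_width: 0.166
[0.52089219 0.21011126 0.07686625] [[ 0.9933567   0.11495897 -0.00518697]
 [ 0.11495063 -0.99336943 -0.00187887]
 [-0.00536857  0.00127014 -0.99998478]]
```

View pics/s14.png

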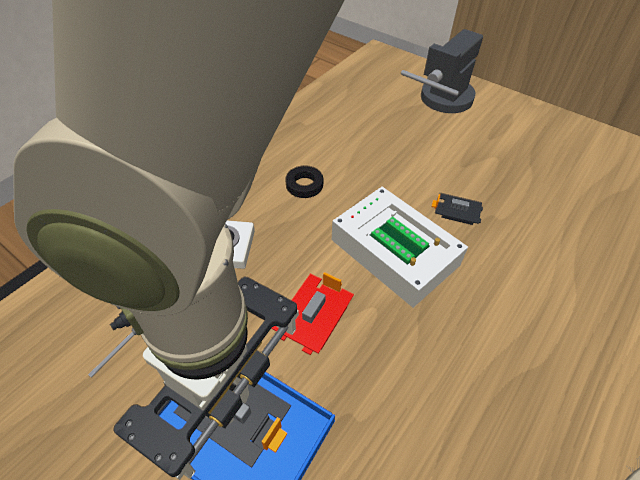

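View pics/t14.png

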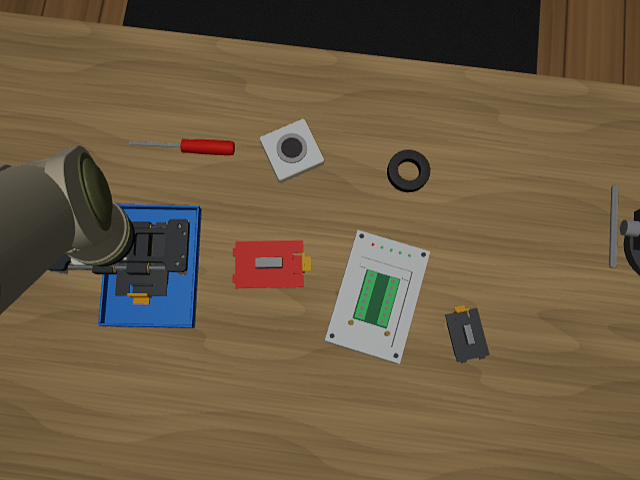

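```bash
python3 -m jog '[[255,0,0,-15,0,0,0],[255,0,0,-30,0,0,0],[255,0,0,-42,0,0,0],[255,0,0,-48,0,0,0],[255,0,0,-48,0,0,0],[255,0,0,-48,0,0,0]]';python3 -m jog '[[255,0,0,-1,0,0,0],[255,0,0,-2,0,0,0],[255,0,0,-3,0,0,0],[255,0,0,-3,0,0,0]]';python3 - <<'E'
from h import *
pic("side","s15",130,300,220,180,3)
E
```

```text
time: 11.9
ee_pos: [0.5217, 0.2119, 0.0304]
tcp_rot: [-0.0, 0.998, 0.058, -0.001]
wrist_force: [-1.2, -0.3, -1.8]
grip_width: 0.169
time: 12.3
ee_pos: [0.5214, 0.2118, 0.0269]
tcp_rot: [-0.0, 0.998, 0.058, -0.001]
wrist_force: [0.1, 0.0, -1.0]
grip_width: 0.17
```

View pics/s15.png

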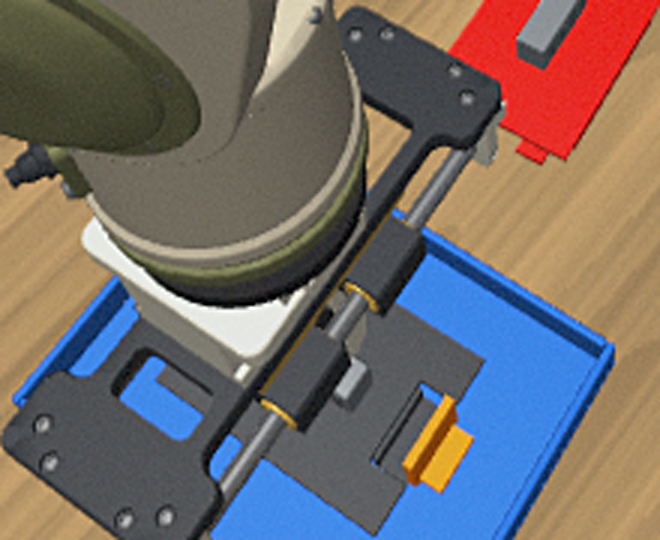

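Not touching yet, so I lower in small steps and watch the force.

```bash
python3 -m jog '[[255,0,0,-1,0,0,0],[255,0,0,-2,0,0,0],[255,0,0,-2.5,0,0,0],[255,0,0,-2.5,0,0,0]]';python3 -m jog '[[255,0,0,-0.7,0,0,0],[255,0,0,-1.5,0,0,0],[255,0,0,-1.5,0,0,0]]'
```

```text
time: 12.75
ee_pos: [0.5214, 0.2118, 0.0243]
tcp_rot: [0.0, 0.998, 0.058, -0.001]
wrist_force: [-0.4, -0.9, -1.0]
grip_width: 0.168
time: 13.05
ee_pos: [0.5214, 0.2118, 0.0228]
tcp_rot: [0.0, 0.998, 0.058, -0.001]
wrist_force: [-0.1, 0.5, -1.5]
grip_width: 0.168
```

```bash
python3 -m jog '[[255,0,0,-0.7,0,0,0],[255,0,0,-1.2,0,0,0],[255,0,0,-1.2,0,0,0]]'
```

```text
time: 13.35
ee_pos: [0.5214, 0.2118, 0.0216]
tcp_rot: [0.0, 0.998, 0.058, -0.001]
wrist_force: [-0.6, 0.3, -0.7]
grip_width: 0.169
```

```bash
python3 -m jog '[[255,0,0,-0.5,0,0,0],[255,0,0,-1,0,0,0],[255,0,0,-1,0,0,0]]';python3 -m jog '[[255,0,0,-0.5,0,0,0],[255,0,0,-1,0,0,0],[255,0,0,-1,0,0,0]]'
```

```text
time: 13.65
ee_pos: [0.5215, 0.2118, 0.0214]
tcp_rot: [-0.0, 0.998, 0.058, -0.001]
wrist_force: [-1.6, -1.1, 7.4]
grip_width: 0.171
time: 13.95
ee_pos: [0.5214, 0.2118, 0.0213]
tcp_rot: [-0.0, 0.998, 0.058, -0.001]
wrist_force: [-4.2, -1.1, 20.3]
grip_width: 0.168
```

```bash
python3 -m jog '[[255,0,0,1,0,0,0],[255,0,0,1.6,0,0,0],[255,0,0,1.6,0,0,0]]';python3 -m jog '[[200,0,0,0,0,0,0],[160,0,0,0,0,0,0],[130,0,0,0,0,0,0],[130,0,0,0,0,0,0],[130,0,0,0,0,0,0],[130,0,0,0,0,0,0]]'; python3 - <<'E'
from h import *
pic("side","s16",130,300,220,180,3)
E
```

```text
time: 14.25
ee_pos: [0.5215, 0.2119, 0.0214]
tcp_rot: [-0.0, 0.998, 0.058, -0.001]
wrist_force: [-0.0, 0.2, 3.9]
grip_width: 0.168
time: 14.85
ee_pos: [0.5214, 0.2118, 0.0213]
tcp_rot: [0.0, 0.998, 0.058, -0.001]
wrist_force: [-0.1, 0.7, 0.3]
grip_width: 0.486
```

View pics/s16.png

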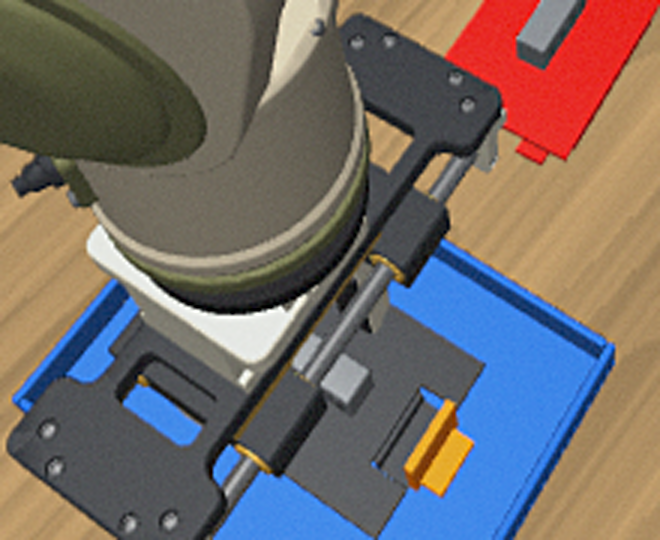

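The fingers are open and clear of the rib, and the cover is resting in the tray. Next I lift straight up, move aside and look.

```bash
python3 -m jog '[[130,0,0,10,0,0,0],[130,0,0,30,0,0,0],[130,0,0,60,0,0,0],[130,0,0,100,0,0,0],[130,0,0,140,0,0,0],[130,0,0,180,0,0,0],[130,0,-20,200,0,0,0],[130,0,-60,210,0,0,0],[130,0,-105,210,0,0,0],[130,0,-150,210,0,0,0],[130,0,-190,210,0,0,0],[130,0,-200,210,0,0,0]]'; python3 -m jog '[[130,0,-40,0,0,0,0],[130,0,-85,0,0,0,0],[130,0,-120,0,0,0,0],[130,0,-140,0,0,0,0],[130,0,-140,0,0,0,0]]'; python3 - <<'E'
from h import *
s=optics.snapshot("side");cv2.imwrite("pics/s17.png",s["frame"][:,:,::-1])
s=optics.snapshot("top");cv2.imwrite("pics/t17.png",s["frame"][:,:,::-1])
pic("side","s18",130,320,220,160,3)
E
```

```text
time: 16.1
ee_pos: [0.5208, 0.0069, 0.2323]
tcp_rot: [0.001, 0.998, 0.056, -0.001]
wrist_force: [-0.8, 0.5, 0.4]
grip_width: 0.489
time: 16.6
ee_pos: [0.5212, -0.1308, 0.2319]
tcp_rot: [0.0, 0.998, 0.056, -0.001]
wrist_force: [0.2, -0.4, 0.7]
grip_width: 0.489
```

View pics/s18.png

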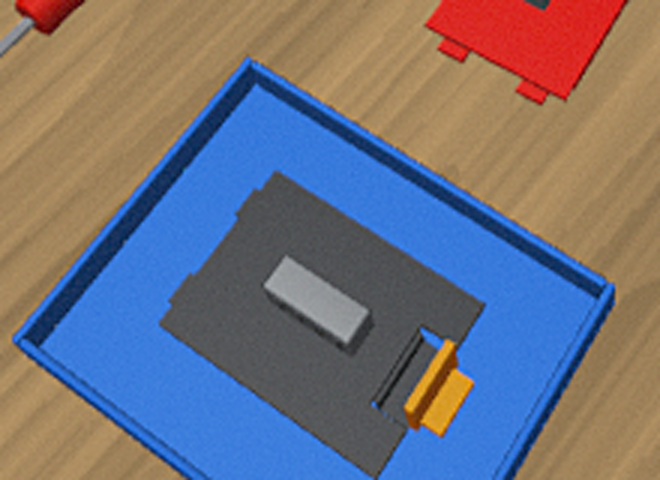

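View pics/t17.png

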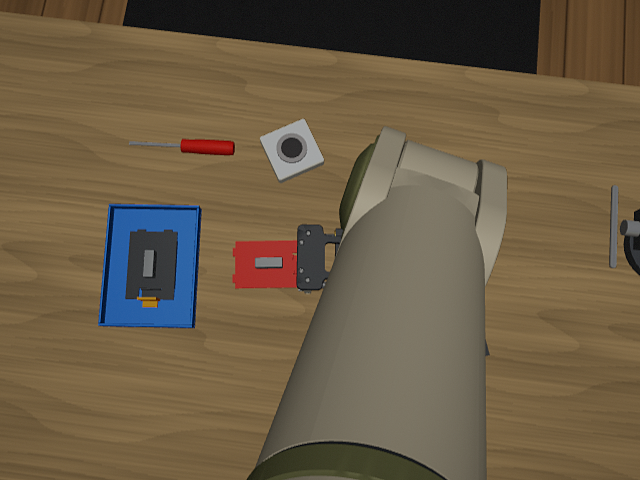

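View pics/s17.png

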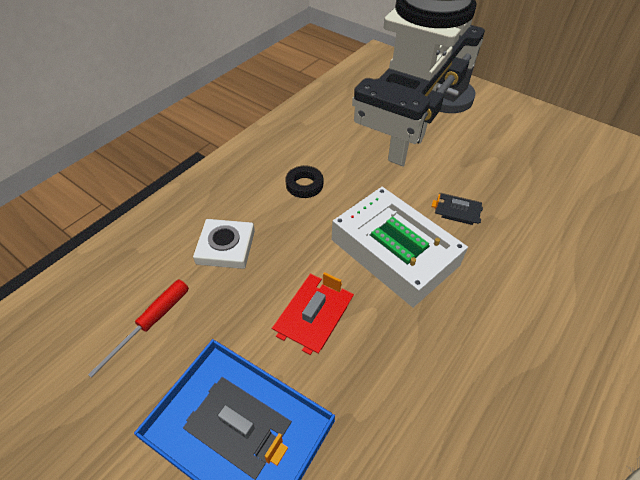

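The cover lies flat and right way up in the middle of the tray at (152,265) in the top view. The other items are where they started, and the arm is clear of everything.

```bash
python3 -c "
from plant import bot
print(bot.sign_off())"
```

```text
the job is handed in; nothing more can be done
None
```

The job is done and handed in at about 17 s of the 61 s allowed. The dark cover is off the wiring centre and lies flat and right way up on the floor of the blue tray.

- **Opening:** I pressed the orange tab inward with the closed fingers at about 6 N. The cover did not pop on the first few pushes. I pressed further in with the fingers about 5 mm higher, and it then came free.
- **Lifting:** I gripped the rib with the tool tilted to match the plate. I drew the cover about 5.5 mm towards the tab end, and the tongues came out with almost no force.
- **Placing:** I levelled the cover, lined it up with the tray and lowered it in small steps until it touched. The last step pressed down with about 20 N, more than I intended. I eased off to about 4 N before letting go.

**Last checks:** the final pictures show the cover near the middle of the tray, with the gripper open and well clear. The red cover, small dark cover, screwdriver, thermostat and tape roll look unmoved. I judged that by eye and did not measure it. In the last top view the arm hides the box, and the tape roll and small dark cover beside it; the side view shows all three. No check failed. The two cameras differed by 1 to 3 mm, so for the grasp I used a position between them.

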